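# Refit the speed knob of the micromotor unit and press it in

## Robot

A 6-joint arm with a two-finger parallel gripper is mounted at the origin on the work surface. World frame = base frame: x ahead of the robot, y to its left, z up, the work surface at z = 0. Lengths are in m, angles in degrees, forces in N, time in s.
With the tool pointing down it reaches from about 0.35 to 0.975 m from the base axis. Payload 17.4 kg.
Tool frame: the origin (TCP) lies midway between the tips of the shut fingers; the grasp point (between the pads) lies 19 mm behind it; z points along the fingers, y is the line along which they close (so a half turn about z gives the same grasp; the last joint's range is limited). The gripper opens to 85 mm and grips with 20 to 120 N. Pads are 22 mm wide; open, the fingers measure 114 mm over their backs; the gripper's body (76 mm by 85 mm) begins 54 mm behind the grasp point. The pads swing forward as they close: fully open they stand 13 mm farther back than shut.
Start: joints at [74.496, 6.646, 82.598, -0, 90.757, -2.166], TCP at [0.156, 0.657, 0.201] pointing down, gripper open.
Joint ranges: [-162.19, 162.19], [-47.58, 125.68], [4.15, 143.07], [-65.23, 245.23], [0.69, 171.88], [-170.13, 170.13]. Speed limits (degrees/s): [108.29, 108.29, 127.2, 180, 180, 180].

## Interface

Orientations are given as [roll, pitch, yaw] about the fixed x, y, z axes, in that order (R = Rz(yaw) Ry(pitch) Rx(roll)).
In Python, from workcell import monitor, cams, bot, finder gives the robot as it stands.
- The arm moves only by the shell command python3 -m creep 'ROWS' [OPENING]. ROWS is JSON, one flat list of numbers, 6 for each row, row after row: the shift along the tool's x, y, z in cm, then the turn, a rotation vector about the tool's x, y, z in degrees. A call has 1 to 5 rows; each row is the pose to reach, as a shift and turn from the pose commanded when the call began, along the tool's axes at that moment; what a row does not reach only later rows make up. A row lasts 1/8 s, in which the tool goes at most 62.5 mm and 10.7 degrees, less where a joint would pass 70% of its speed; a pose out of reach is approached as far as the arm can. A call with a gripper value outside its range is refused whole. OPENING is the closure, from 0 (fully open) to 1 (shut), set as the call begins (- or left out, the last holds). The fingers move at their own pace and stop on an object; the grip force is fixed at half the most. Time passes only in rows, so rows that repeat a pose let the fingers close. It gives the time, the measured TCP pose, the force, the opening and the grip force at its end, in the units of the state.
- monitor.get_obs(): the state, without advancing time (a new reading comes with each control period).
- cams.get_image(name): name is "scene" or "top"; returns the picture (384x512x3 uint8, red, green, blue); there is no depth.
- cams.camera_model(name): a dict with "fx", "fy", "cx", "cy" (pixels), "T" (4x4, takes a point from camera to world coordinates). Camera axes: x right, y down, z forward; pixel columns grow to the right and rows downward; lengths in m; the calibration is good to about 2 mm. A picture is of the moment at which its call begins. camera_model takes no time and is no camera call.
- bot.job_done(): hands the job in; it is judged then, once.
Trained networks look in the newest picture that a camera, given by its name, has taken for a name from the list of things; names that differ only in an ending like _2 or _b are one class to them, and where a whole thing is asked for, a point or a joint stands for the part that bears it (a point fixed in the world has none). Each returns a list of dicts, best first, with "score" (0 to 1); they miss things now and then, are a little off and sometimes report something else, mostly with a low value. They report only what shows in the picture. A call takes as long as a camera call. They do not tell look-alikes from the thing itself.
- finder.boxes_of(camera, target): "position" ([x, y, z] in m, in world coordinates, good to about 4 mm: the middle of the surface that is visible of it).
- finder.place_of(camera, target): "position" ([x, y, z] in m, in world coordinates, good to about 4 mm: a listed point, or the origin of a listed thing).
The state is a dict: "clock": time; "joint_pos": joint angles; "qvel": joint speeds; "joint_torque": joint torques, N m; "tool_pos": TCP position; "orientation": TCP orientation; "ft_force": force on the tool from outside, world axes, zero at the start; "wrist_torque": the same for the moment, N m; "gripper_width": finger opening in m; "grasp_force": force on a finger pad.
Only numpy, scipy, OpenCV 4.12 (cv2) and the standard library are available. Lean on these libraries where they do the work, as an engineer would, in place of code of your own. Each camera call takes 0.05 s, during which the arm holds its last target. There are 200 camera calls.

## Task

The speed knob has come off the micromotor control unit on the jeweller's bench. Pick it up, turn it so that the flat in its bore meets the flat of the D-shaped spindle on the unit's sloping panel, push it fully home on the spindle and go on pressing so that the sprung spindle goes right in, as one does to switch the unit on. Finish while still holding the knob pressed in, and leave the jar, the bur block, the stone and the soldering turntable where they are.

Things in the scene. Friction and masses are not known exactly. Their poses are not given: they have to be found in the camera images.
- knob: Loose black fluted knob standing right way up on the bench (z = 0), left or right of the unit: 36 mm across (round: grip it at any yaw), 28 mm tall, 30 g. Origin: centre of its underside; z up through its top, x along the white pointer bar on its top. A D-shaped bore opens at the underside: 14 mm deep, 11.5 mm across, its flat on the pointer's side (+x), 1.6 mm from the axis.
- knob_seat (a point): Centre of the inner end of the knob's bore, 14 mm above the knob's origin on its axis; axes as the knob's. It meets spindle_tip when the knob is fully home. The knob has 0.75 mm play round the spindle (0.6 mm at the flat) and turns about 0.12 rad either way on it; only gravity and your push keep it there.
- knob_pointer (a point): Outer end of the white pointer bar on the knob's top, 15.5 mm from the axis on the side of the bore's flat (knob +x), 28 mm above the underside. On a knob fitted the right way it lies on the side of the spindle's flat.
- spindle_tip (a point): End centre of the unit's bare steel spindle; turns and moves in with it. z points out along the spindle (square to the panel, 15 degrees from vertical, leaning to the unit's front, the robot's side), x to the side where the flat is cut. 10 mm thick, flat 1 mm from the axis over the outer 17 mm, rim barely broken. At rest the tip is 22 mm above the panel; a 3 mm high, 16 mm nut is at its foot.
- spindle_push (a joint): How far the spindle is pressed in along its axis, m: 0 = out (rest), 0.004 = in at its firm stop. Spring: 3 N at rest, 9 N at the stop; the switch closes half way in; it comes out again when let go. The underside of a knob fully home is 8 mm above the panel at rest and 4 mm above it at the stop.
- spindle_turn (a joint): Turn of the spindle about its z, rad, growing anticlockwise seen from its end; at 0 the flat faces up the slope. Free to turn from -2.3 to 2.3 with a drag of 0.015 N m; it stays where it is and may be turned.
- unit: White console housing of the micromotor, 155 mm deep (x), 142 mm wide (y), 78 mm tall at the back, about 50 mm at the front, fixed. Origin: centre of its underside; x to its back, z up. Its top slopes up by 15 degrees (grey panel, about 100 x 120 mm, nothing stands up from it but spindle and nut). The spindle comes through it 31 mm in front of the origin, 61 mm up, mid-width.
- jar: Bystander: loose small black jar with a metal lid, 48 mm across, 46 mm tall, on the side of the unit where the knob is not. Origin: centre of its underside.
- bur_block: Bystander: loose wooden block with steel burs standing in it, 55 x 130 mm, 60 mm tall with the burs, behind the unit on the left (+y). Origin: centre of its underside.
- stone: Bystander: loose dark sharpening stone, 60 x 150 x 26 mm, behind the unit on the right (-y). Origin: centre of its underside.
- turntable: Bystander: round soldering turntable, 160 mm across, 58 mm tall, on the cork-coloured board (12 mm thick, fixed) far to the right. Origin: centre of its underside.
Mind the look-alikes: they are no part of the job. What is shaped like the knob but green or pink is not meant.

How it is judged:
By the outcome, as a careful person would: the job done as asked, in the order asked, and still so for the second after the job is handed in, while the arm keeps its last pose, push and grip.
It also fails if it takes over 46 s, if anything falls off the work surface, if the arm or the gripper's body presses on something with over 40 N, if the wrist force passes 120 N, or if a joint passes its speed limit or range.

## Working session

There is one attempt and no reset: what is moved stays moved. The work goes in short steps, Python scripts to look and compute and a shell command to move; the robot and the scene stay as the last step left them, time stands still between calls to the robot, and variables do not carry over. Pictures are saved under pics/ and viewed, at most 10 in all, crops included, and the job is handed in when it is done.

```bash
mkdir -p pics
python3 - <<'E'
from workcell import monitor,cams,bot,finder
import cv2,numpy as np
for n in("scene","top"):
    im=cams.get_image(n); cv2.imwrite(f"pics/{n}0.png",im[:,:,::-1])
    m=cams.camera_model(n); print(n,m["fx"],m["cx"],m["cy"],np.round(m["T"],3).tolist())
    for t in("knob","knob_pointer","spindle_tip","unit","jar","knob_seat"):
        print(t,[(np.round(d["position"],3).tolist(),round(d["score"],2)) for d in finder.place_of(n,t)][:4])
print(monitor.get_obs())
E
```

```text
scene 417.7339792228483 255.51993102736154 190.99902088858695 [[-0.066, 0.72, -0.691, 1.469], [0.998, 0.053, -0.039, -0.019], [0.008, -0.692, -0.722, 0.981], [0.0, 0.0, 0.0, 1.0]]
knob [([0.505, 0.247, -0.005], 0.68), ([0.46, 0.399, 0.004], 0.67), ([0.523, 0.326, 0.001], 0.54), ([0.531, 0.399, -0.001], 0.42)]
knob_pointer [([0.504, 0.235, 0.028], 0.69), ([0.446, 0.389, 0.027], 0.65), ([0.536, 0.337, 0.028], 0.51), ([0.53, 0.408, 0.028], 0.51)]
spindle_tip []
unit [([0.663, -0.021, 0.001], 0.56)]
jar [([0.483, -0.287, 0.003], 0.81)]
knob_seat [([0.457, 0.4, 0.014], 0.6), ([0.528, 0.324, 0.012], 0.59), ([0.498, 0.246, 0.013], 0.57), ([0.527, 0.398, 0.014], 0.51)]
top 440.309192708772 248.32099791401066 186.5163223880894 [[0.009, -0.982, 0.188, 0.306], [-1.0, -0.011, -0.01, -0.066], [0.012, -0.187, -0.982, 1.474], [0.0, 0.0, 0.0, 1.0]]
knob [([0.525, 0.326, -0.001], 0.63), ([0.463, 0.4, 0.001], 0.63), ([0.503, 0.249, 0.0], 0.51)]
knob_pointer [([0.527, 0.412, 0.026], 0.68), ([0.444, 0.391, 0.03], 0.62), ([0.535, 0.336, 0.027], 0.53), ([0.499, 0.234, 0.031], 0.44)]
spindle_tip []
unit [(
[... 195 characters left out ...]
41)]
{'clock': 0.7, 'joint_pos': array([ 7.44956981e+01,  6.64545474e+00,  8.26001637e+01, -8.56008388e-04,
        9.07570233e+01, -2.16505677e+00]), 'qvel': array([ 0.02151657, -0.03513997,  0.00349307, -0.03826069, -0.00096762,
        0.03173569]), 'joint_torque': array([-2.31773745e-03, -7.31593823e+01, -6.32557297e+01, -1.12114592e-04,
        6.31396160e-04, -1.03076059e-04]), 'tool_pos': array([0.15573418, 0.65677234, 0.20098536]), 'orientation': array([-1.79997328e+02,  7.55521279e-04,  1.66660744e+02]), 'ft_force': array([-0.64555115,  0.0792665 , -0.20406354]), 'wrist_torque': array([-0.02105786, -0.01687492,  0.008023  ]), 'grasp_force': 0.0, 'gripper_width': 0.08536315445034297}
```

```bash
python3 -c "
import cv2,numpy as np
a=cv2.imread('pics/scene0.png');b=cv2.imread('pics/top0.png')
cv2.imwrite('pics/both.png',cv2.resize(np.hstack([a,b]),(800,300)))"
```

```text
(no output)
```

View pics/top0.png

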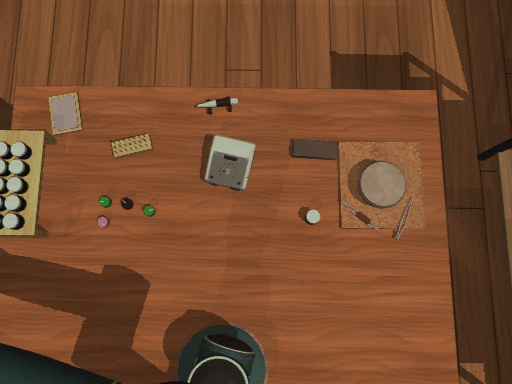

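View pics/scene0.png

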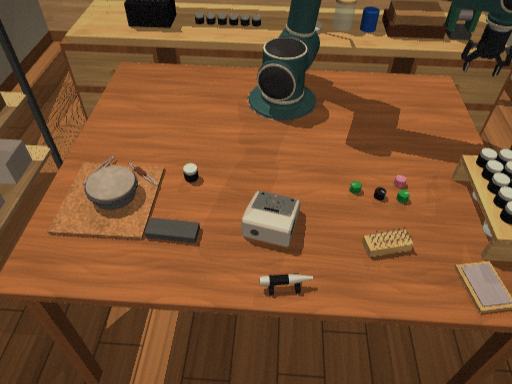

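Top view: green (104,201), black (127,203), green (149,210) and pink (103,222) are all knob-shaped. The one meant is the black one at (127,203), which is (380,193) in the scene view. The unit is at (230,163). I'll confirm this in an enlarged crop that also shows the spindle.

```bash
python3 -c "
import cv2,numpy as np
a=cv2.imread('pics/scene0.png');b=cv2.imread('pics/top0.png')
def c(i,x,y,w,h):return cv2.resize(i[y:y+h,x:x+w],(400,300),interpolation=cv2.INTER_CUBIC)
cv2.imwrite('pics/crop1.png',np.vstack([np.hstack([c(b,90,185,72,54),c(b,200,135,64,48)]),np.hstack([c(a,344,165,72,54),c(a,238,187,68,51)])]))"
```

```text
(no output)
```

View pics/crop1.png

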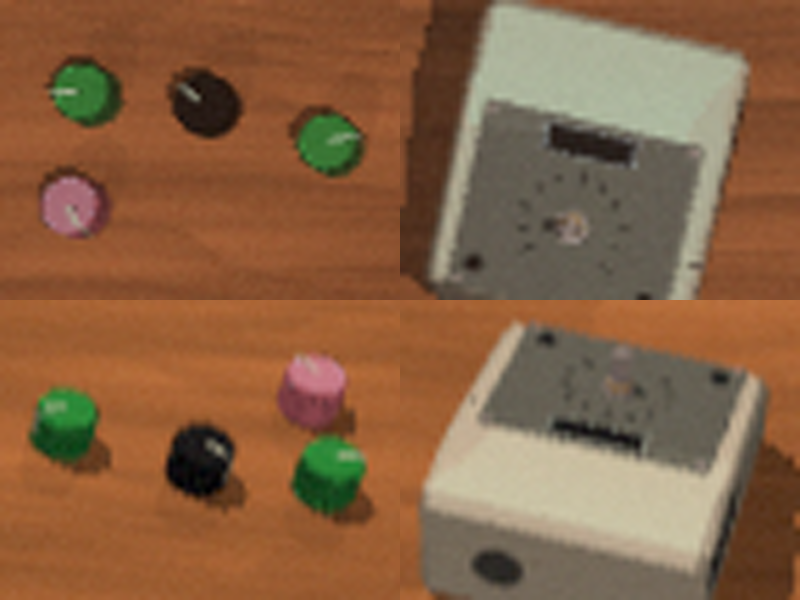

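The crop confirms it: the only black knob is the one in the middle at top (127,203). Its white pointer is towards the upper left, and its neighbours are green or pink. Next I need finer numbers and a closer look at the spindle.

```bash
cat > h.py <<'E'
from workcell import monitor,cams,bot,finder
import cv2,numpy as np
def proj(n,p):
    m=cams.camera_model(n);q=np.linalg.inv(m["T"])@np.append(p,1)
    return np.array([m["fx"]*q[0]/q[2]+m["cx"],m["fy"]*q[1]/q[2]+m["cy"]])
E
python3 - <<'E'
from h import *
B={}
for n in("scene","top"):
    B[n]=np.mean([cams.get_image(n).astype(float) for _ in range(3)],0)
    for k in range(3):
        if k: cams.get_image(n)
        for t in("knob","knob_pointer","spindle_tip","unit"):
            print(n,t,[(np.round(d["position"],4).tolist(),round(d["score"],2)) for d in finder.place_of(n,t) if t!='knob' and t!='knob_pointer' or abs(d["position"][1]-.328)<.02])
        print('box',[np.round(d["position"],4).tolist() for d in finder.boxes_of(n,"spindle_tip")])
def c(i,x,y,w,h):return cv2.resize(i[y:y+h,x:x+w],(400,400),interpolation=cv2.INTER_CUBIC)
a=np.hstack([c(B["top"],217,161,20,20),c(B["scene"],264,191,20,20)])
cv2.imwrite("pics/sp.png",np.clip(a,0,255)[:,:,::-1])
np.savez("B.npz",**B)
print(monitor.get_obs()["clock"])
E
```

```text
scene knob [([0.5208, 0.3282, -0.0022], 0.69)]
scene knob_pointer [([0.5351, 0.3386, 0.0296], 0.7)]
scene spindle_tip []
scene unit [([0.6624, -0.0205, 0.0018], 0.7)]
box []
scene knob [([0.5243, 0.3278, 0.0005], 0.71)]
scene knob_pointer [([0.5366, 0.3357, 0.0236], 0.45)]
scene spindle_tip []
scene unit [([0.6628, -0.021, -0.0002], 0.8)]
box []
scene knob [([0.5243, 0.329, -0.0047], 0.46), ([0.5358, 0.3334, 0.0251], 0.29)]
scene knob_pointer [([0.5333, 0.3343, 0.0261], 0.5)]
scene spindle_tip []
scene unit [([0.6599, -0.0194, 0.0035], 0.75)]
box []
top knob [([0.5247, 0.3292, 0.0006], 0.57)]
top knob_pointer [([0.5349, 0.3362, 0.024], 0.41)]
top spindle_tip []
top unit [([0.6596, -0.0139, -0.0049], 0.94)]
box []
top knob [([0.5206, 0.3261, 0.0011], 0.5)]
top knob_pointer [([0.5363, 0.3336, 0.0233], 0.63)]
top spindle_tip [([0.6627, -0.0171, -0.0007], 0.33)]
top unit [([0.6598, -0.0165, -0.0016], 0.64)]
box []
top knob [([0.5216, 0.3246, -0.0053], 0.62)]
top knob_pointer [([0.5333, 0.3356, 0.0249], 0.45)]
top spindle_tip []
top unit [([0.6583, -0.0148, 0.0], 0.97), ([0.5315, 0.3331, 0.0265], 0.15)]
box []
2.7[ WARN:0@22.669] global loadsave.cpp:1063 imwrite_ Unsupported depth image for selected encoder is fallbacked to CV_8U.
```

View pics/sp.png

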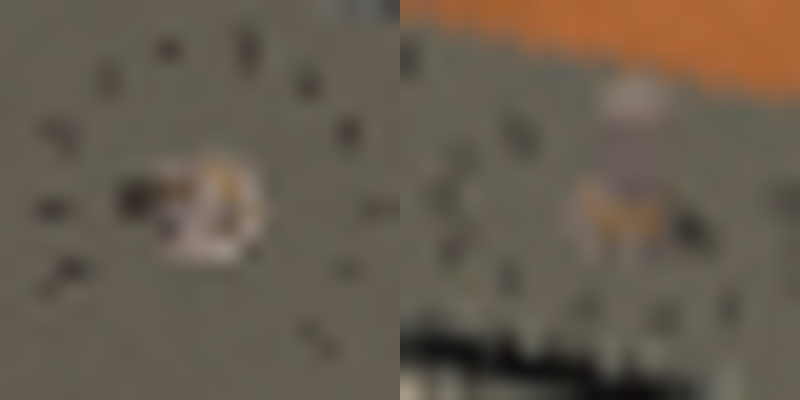

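```bash
cat >> h.py <<'E'
def back(n,px,z):
    m=cams.camera_model(n);T=m["T"]
    d=T[:3,:3]@np.array([(px[0]-m["cx"])/m["fx"],(px[1]-m["cy"])/m["fy"],1]);o=T[:3,3]
    return o+d*(z-o[2])/d[2]
E
python3 - <<'E'
from h import *
B=np.load("B.npz")
for a,b,z in(((214.4,151.3),(248.3,159),.075),((214.9,135.8),(255.7,143.8),.078)):
    p,q=back("top",a,z),back("top",b,z);d=p-q;print(p,q,(p+q)/2,"yaw",np.degrees(np.arctan2(-d[0],d[1])))
y=np.radians(-11);
R=np.array([[np.cos(y),-np.sin(y),0],[np.sin(y),np.cos(y),0],[0,0,1]])
ax=R@np.array([-np.sin(.2618),0,np.cos(.2618)])
base=np.array([.6605,-.018,0])+R@np.array([-.031,0,.061])
for n in("top","scene"):
    print(n,[proj(n,base+ax*h).round(1).tolist() for h in(0,.003,.022)])
print(base,base+.022*ax,ax)
def c(i,x,y):
    i=i[y:y+14,x:x+14];i=np.clip((i-30)*1.25,0,255)
    return cv2.resize(i.astype(np.uint8),(400,400),interpolation=cv2.INTER_NEAREST)
cv2.imwrite("pics/sp2.png",np.hstack([c(B["top"],220,164),c(B["scene"],269,193)])[:,:,::-1])
E
```

```text
[0.68971168 0.03226861 0.075     ] [ 0.66503276 -0.07920833  0.075     ] [ 0.67737222 -0.02346986  0.075     ] yaw -12.482893084896878
[0.74172866 0.0316539  0.078     ] [ 0.7160675  -0.10304992  0.078     ] [ 0.72889808 -0.03569801  0.078     ] yaw -10.785647109574597
top [[227.7, 170.1], [227.7, 170.2], [227.2, 170.3]]
scene [[273.8, 202.4], [273.9, 201.6], [274.5, 196.2]]
[ 0.63006956 -0.01208492  0.061     ] [ 0.62448014 -0.01099845  0.08225036] [-0.25406439  0.04938511  0.96592567]
```

View pics/sp2.png

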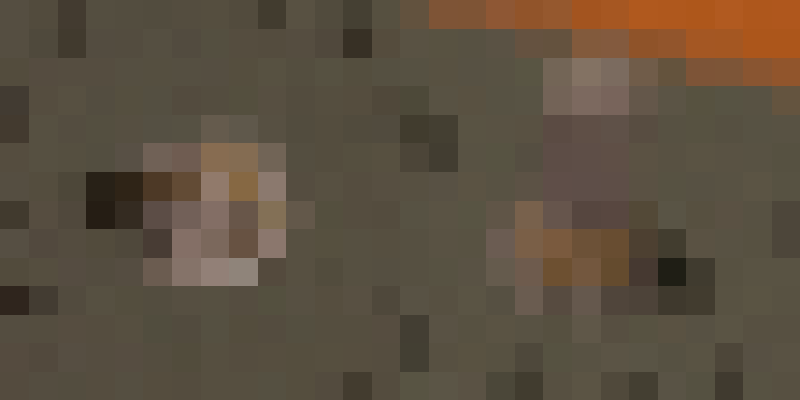

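Top crop: the nut is centred near (227.5,171.5), and the D end face seems to lie on its front side. Scene crop: the shaft, about (289,199), shows a uniform face towards the camera. So the flat faces roughly up the slope, with the spindle tip near (0.624,-0.011,0.082). Next step: centre the knob with two grips at right angles, then pick it up.

```bash
cat >> h.py <<'E'
from scipy.spatial.transform import Rotation as Ro
def pose():
    o=monitor.get_obs();return np.array(o["tool_pos"]),Ro.from_euler("xyz",o["orientation"],degrees=True)
def down(phi,axis=(0,0,1)):
    # tool z = -axis, tool y nearest to world heading phi (deg)
    z=-np.array(axis,float);z/=np.linalg.norm(z)
    y=np.array([np.cos(np.radians(phi)),np.sin(np.radians(phi)),0]);y-=z*(y@z);y/=np.linalg.norm(y)
    return Ro.from_matrix(np.column_stack([np.cross(y,z),y,z]))
def delta(p,R,frm=None):
    P,Q=frm or pose()
    print("row",np.round(Q.inv().apply(np.array(p)-P)*100,2).tolist(),np.round((Q.inv()*R).as_rotvec(degrees=True),1).tolist())
E
python3 -c "
from h import *
delta([.523,.327,.09],down(85))
delta([.523,.327,.09],down(85),(np.array([.523,.327,.002]),down(-5)))"
```

```text
row [-43.34, -23.62, 11.1] [-0.0, -0.0, -8.3]
row [0.0, 0.0, -8.8] [0.0, 0.0, -90.0]
```

```bash
python3 -m creep '[-43.3,-23.6,11.1,0,0,-8.3,-43.3,-23.6,11.1,0,0,-8.3,-43.3,-23.6,11.1,0,0,-8.3,-43.3,-23.6,11.1,0,0,-8.3,-43.3,-23.6,11.1,0,0,-8.3]' 0.4; python3 -c "
from h import *
delta([.523,.327,.09],down(85))"
```

```text
clock: 3.32
tool_pos: [0.3838, 0.4516, 0.1322]
orientation: [180.0, 0.0, 175.0]
ft_force: [0.4, 0.8, -0.1]
gripper_width: 0.0513
grasp_force: 0.0
row [-14.96, -11.19, 4.22] [0.0, 0.0, -0.0]
```

```bash
python3 -m creep '[-15,-11.2,4.2,0,0,0,-15,-11.2,4.2,0,0,0,-15,-11.2,4.2,0,0,0,-15,-11.2,4.2,0,0,0,-15,-11.2,4.2,0,0,0]'
python3 - <<'E'
from h import *
im=cams.get_image("scene");t=cams.get_image("top")
delta([.523,.327,.09],down(85))
def c(i,x,y,w,h):return cv2.resize(i[y:y+h,x:x+w],(400,300),interpolation=cv2.INTER_CUBIC)
cv2.imwrite("pics/ap.png",np.hstack([c(im,330,150,100,75),c(t,76,165,100,75)])[:,:,::-1])
E
```

```text
clock: 3.95
tool_pos: [0.5222, 0.3282, 0.0904]
orientation: [180.0, -0.0, 174.9]
ft_force: [-0.4, -0.1, 0.3]
gripper_width: 0.0512
grasp_force: 0.0
row [-0.16, -0.21, 0.08] [0.0, 0.0, 0.0]
```

View pics/ap.png

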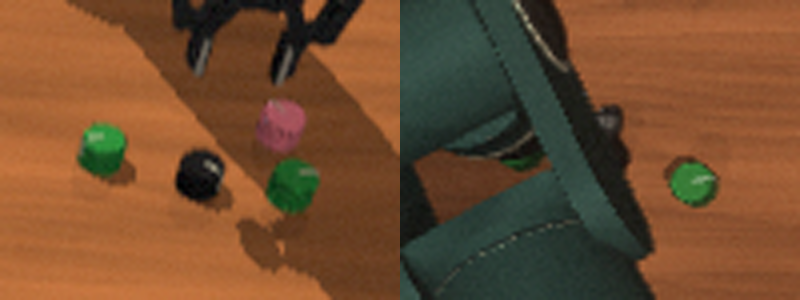

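The scene view shows the fingers up behind the black knob, at about (380,194). The gap between the green ones on either side looks free, so I'll descend, do the centring squeeze, turn 90° and grip.

```bash
python3 -m creep '[-0.1,-0.1,5,0,0,0,-0.1,-0.1,8.7,0,0,0,-0.1,-0.1,8.7,0,0,0]'
python3 -m creep '[0,0,0,0,0,0,0,0,0,0,0,0,0,0,0,0,0,0,0,0,0,0,0,0]' 0.7
python3 -m creep '[0,0,0,0,0,0,0,0,0,0,0,0]' 0.38
```

```text
clock: 4.42
tool_pos: [0.521, 0.3274, 0.0012]
orientation: [-179.9, -0.2, 175.1]
ft_force: [-0.1, -0.3, 0.6]
gripper_width: 0.0512
grasp_force: 0.0
clock: 4.92
tool_pos: [0.5233, 0.3273, 0.004]
orientation: [180.0, 0.0, 175.0]
ft_force: [0.2, -0.5, 0.1]
gripper_width: 0.0254
grasp_force: 0.0
clock: 5.18
tool_pos: [0.5231, 0.3272, 0.0034]
orientation: [-180.0, -0.0, 175.0]
ft_force: [-0.5, 0.2, -0.0]
gripper_width: 0.0528
grasp_force: 0.0
```

It closed to 25 mm on nothing, so I need a look.

Run:
```python
from h import *
im=cams.get_image("scene")
for t in("knob",): print([(np.round(d["position"],4).tolist(),round(d["score"],2)) for d in finder.place_of("scene",t)])
cv2.imwrite("pics/m1.png",cv2.resize(im[150:225,330:430],(800,600),interpolation=cv2.INTER_CUBIC)[:,:,::-1])
```

```text
[([0.5288, 0.4003, -0.0015], 0.64), ([0.5055, 0.2506, -0.0037], 0.53), ([0.4621, 0.3964, 0.0026], 0.52), ([0.5227, 0.3297, -0.0021], 0.46), ([0.5266, 0.3223, 0.0137], 0.28)]
```

View pics/m1.png

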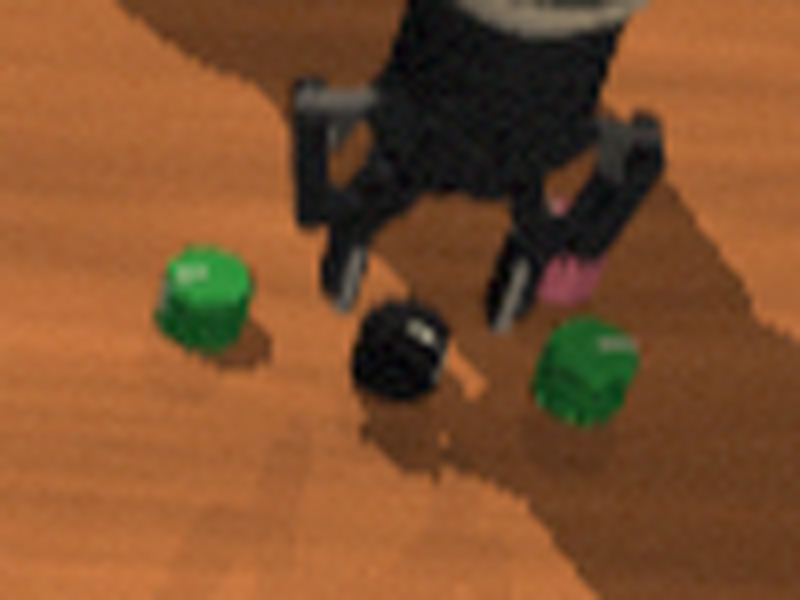

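Run:
```python
from h import *
o=monitor.get_obs();print(o["clock"],o["tool_pos"],o["joint_pos"].round(2),o["gripper_width"])
for p in([.523,.327,.003],[.523,.327,.013],[.523,.327,.028],[.52,.302,.003],[.525,.352,.003],[.523,.327,.09]):
    q=proj("scene",p);print(p,((q-[330,150])*8).round())
```

```text
5.275 [0.5230565  0.32720176 0.00335237] [ 29.66   6.57 101.62  -0.    71.82 -55.3 ] 0.05270104923577989
[0.523, 0.327, 0.003] [396. 365.]
[0.523, 0.327, 0.013] [401. 348.]
[0.523, 0.327, 0.028] [410. 322.]
[0.52, 0.302, 0.003] [332. 357.]
[0.525, 0.352, 0.003] [459. 372.]
[0.523, 0.327, 0.09] [446. 210.]
```

Run:
```python
from h import *
a=np.array([.522,.328,.09])
for dx in(0,-.025):
  for dz in(0,.015,.03):
    for dy in(-.03,.03):
      p=a+[dx+ .003*np.sign(dy),dy,dz];print(dx,dz,dy,"scene4x",((proj("scene",p)-[330,150])*4).round(),"top4x",((proj("top",p)-[76,165])*4+[400,0]).round())
im=cams.get_image("top");im2=cams.get_image("scene")
cv2.imwrite("pics/m2.png",np.hstack([cv2.resize(i[y:y+75,x:x+66],(400,454),interpolation=cv2.INTER_CUBIC) for i,x,y in((im,95,165),(im2,345,150))])[:,:,::-1])
```

```text
0 0 -0.03 scene4x [184. 100.] top4x [612. 145.]
0 0 0.03 scene4x [264. 109.] top4x [536. 136.]
0 0.015 -0.03 scene4x [189.  85.] top4x [607. 142.]
0 0.015 0.03 scene4x [269.  95.] top4x [531. 133.]
0 0.03 -0.03 scene4x [193.  71.] top4x [602. 139.]
0 0.03 0.03 scene4x [274.  81.] top4x [525. 130.]
-0.025 0 -0.03 scene4x [180.  77.] top4x [610. 176.]
-0.025 0 0.03 scene4x [259.  87.] top4x [534. 167.]
-0.025 0.015 -0.03 scene4x [184.  63.] top4x [605. 173.]
-0.025 0.015 0.03 scene4x [264.  72.] top4x [528. 165.]
-0.025 0.03 -0.03 scene4x [188.  49.] top4x [600. 171.]
-0.025 0.03 0.03 scene4x [269.  58.] top4x [523. 162.]
```

View pics/m2.png

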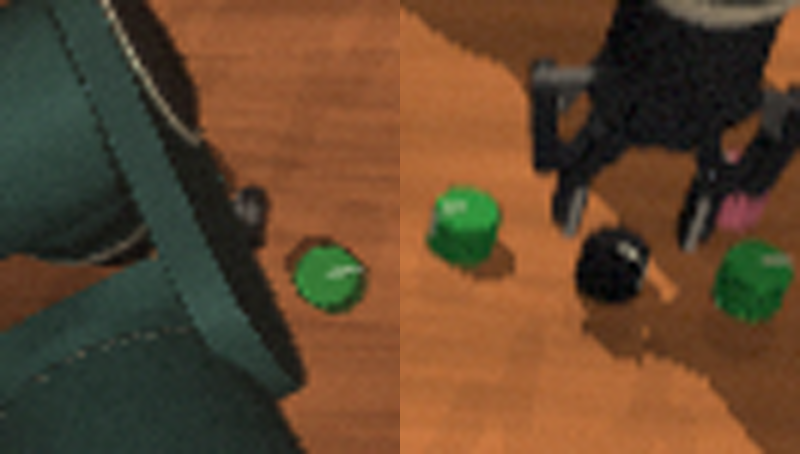

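The right panel shows the fingertips standing about 28–30 mm above the bench at knob-top height, so they closed above the knob. The real tips are about 2 cm further back than the reported TCP. I'll go down 1 cm at a time, watching the force.

```bash
python3 -m creep '[0,0,0.5,0,0,0,0,0,1,0,0,0,0,0,1,0,0,0]'
python3 -m creep '[0,0,0.5,0,0,0,0,0,1,0,0,0,0,0,1,0,0,0]'
python3 -m creep '[0,0,0,0,0,0,0,0,0,0,0,0,0,0,0,0,0,0,0,0,0,0,0,0]' 0.7
```

```text
clock: 5.75
tool_pos: [0.5227, 0.3271, -0.0074]
orientation: [-180.0, -0.1, 175.0]
ft_force: [0.5, 0.5, 0.8]
gripper_width: 0.0532
grasp_force: 0.0
clock: 6.12
tool_pos: [0.5228, 0.3271, -0.0172]
orientation: [-180.0, -0.0, 175.0]
ft_force: [0.0, 0.2, 0.6]
gripper_width: 0.053
grasp_force: 0.0
clock: 6.62
tool_pos: [0.5234, 0.3274, -0.0161]
orientation: [180.0, 0.0, 175.0]
ft_force: [-0.8, -0.1, 5.2]
gripper_width: 0.033
grasp_force: 60.1
```

Gripped at 33 mm with 60 N, and a light touch on the bench (5 N). Next: open, raise 3 mm, turn 90° and grip again.

```bash
python3 -m creep '[0,0,-0.2,0,0,0,0,0,-0.3,0,0,10,0,0,-0.3,0,0,20,0,0,-0.3,0,0,30,0,0,-0.3,0,0,40]' 0.38
python3 -m creep '[0,0,0,0,0,10,0,0,0,0,0,20,0,0,0,0,0,30,0,0,0,0,0,40,0,0,0,0,0,50]'
python3 -m creep '[0,0,0,0,0,0,0,0,0,0,0,0,0,0,0,0,0,0,0,0,0,0,0,0]' 0.7
```

```text
clock: 7.25
tool_pos: [0.5229, 0.3271, -0.0138]
orientation: [-180.0, -0.0, 134.6]
ft_force: [-0.4, 0.3, 0.3]
gripper_width: 0.0532
grasp_force: 0.0
clock: 7.88
tool_pos: [0.5229, 0.3271, -0.0138]
orientation: [-180.0, 0.0, 84.6]
ft_force: [-0.5, -0.1, 0.8]
gripper_width: 0.0527
grasp_force: 0.0
clock: 8.38
tool_pos: [0.5232, 0.3273, -0.0132]
orientation: [180.0, -0.0, 85.1]
ft_force: [-1.4, 0.2, 5.1]
gripper_width: 0.0322
grasp_force: 59.8
```

```bash
python3 -m creep '[0,0,-5,0,0,0,0,0,-10,0,0,0]'
python3 - <<'E'
from h import *
B=np.load("B.npz");c=np.array([.5229,.3272])
for n in("top","scene"):
    q=proj(n,[*c,.028]);x0,y0=(q-6).astype(int)
    P=[];W=[]
    for v in range(y0,y0+13):
        for u in range(x0,x0+13):
            p=back(n,(u,v),.028)[:2]-c
            if np.hypot(*p)<.0185:
                P.append(p);W.append(B[n][v,u].min())
    P=np.array(P);W=np.array(W);W=np.clip(W-np.median(W)-8,0,None)
    k=W>0;print(n,[(p*1000).round(1).tolist()+[int(w)] for p,w in zip(P[k],W[k]) if w>25])
    m=(P*W[:,None]).sum(0)/W.sum();print("centroid",m*1000,np.degrees(np.arctan2(m[1],m[0])))
E
```

```text
clock: 8.62
tool_pos: [0.5226, 0.327, 0.087]
orientation: [-179.9, 0.0, 85.1]
ft_force: [0.3, 0.9, 0.3]
gripper_width: 0.0325
grasp_force: 59.8
top [[9.2, 10.2, 38], [9.2, 6.9, 39], [5.9, 6.7, 56], [5.9, 3.4, 73], [2.6, 3.2, 56], [2.6, -0.1, 73]]
centroid [2.71136038 6.10937624] 66.06820129411246
scene [[-1.1, -0.7, 35], [-1.3, 2.5, 38], [3.4, -1.4, 35], [3.1, 1.8, 49], [2.9, 5.0, 69], [7.3, 4.4, 69], [7.1, 7.5, 33]]
centroid [2.99437866 6.44367028] 65.07566969690473
```

```bash
cat >> h.py <<'E'
yaw=np.radians(-11.5);RU=Ro.from_euler("z",yaw).as_matrix()
AX=RU@np.array([-np.sin(np.pi/12),0,np.cos(np.pi/12)]);UX=RU@np.array([np.cos(np.pi/12),0,np.sin(np.pi/12)]);UY=RU[:,1]
PT=down(-4.9).inv().apply([np.cos(np.radians(40)),np.sin(np.radians(40)),0]) # pointer in tool frame
def fit(turn=0):
    # tool rotation with pointer at spindle_turn = turn (deg)
    t=np.radians(turn);x=UX*np.cos(t)+UY*np.sin(t);W=np.column_stack([x,np.cross(AX,x),AX])
    pz=np.array([0,0,-1.]);px=PT/np.linalg.norm(PT);T=np.column_stack([px,np.cross(pz,px),pz])
    return Ro.from_matrix(W@T.T)
TIP=np.array([.622,-.0095,.082])
def tcp(h,tip=TIP): return tip+AX*(h-.0132)  # underside of the knob h above the tip
E
python3 -c "
from h import *
delta(tcp(.03),fit());print(tcp(.03),fit().as_euler('xyz',degrees=True))"
```

```text
row [-32.63, 12.33, -1.11] [-14.7, 5.2, 51.2]
[ 0.61773913 -0.00863312  0.09822755] [169.25314368 -10.52665924  34.5929067 ]
```

```bash
python3 -m creep '[-6,2,-3,0,0,10,-12,4.5,-3,-4,1.5,18,-18,7,-3,-8,3,28,-24,9.5,-3,-11,4,37,-30,12,-3,-14,5,46]'
python3 -c "
from h import *
delta(tcp(.03),fit())"
```

```text
clock: 9.25
tool_pos: [0.6113, 0.0318, 0.1165]
orientation: [169.2, -9.8, 39.5]
ft_force: [0.7, 0.4, -1.1]
gripper_width: 0.0325
grasp_force: 59.8
row [-2.36, 3.2, 2.08] [-0.8, -0.2, 4.9]
```

```bash
python3 -m creep '[-2.4,3.2,2,-0.8,-0.2,5,-2.4,3.2,2,-0.8,-0.2,5,-2.4,3.2,2,-0.8,-0.2,5]'
python3 - <<'E'
from h import *
a=cams.get_image("scene");b=cams.get_image("top")
delta(tcp(.03),fit())
P,R=pose();k=P-.0132*R.apply([0,0,1])
x0,y0=248,160;s=10
im=cv2.resize(a[y0:y0+60,x0:x0+56],None,fx=s,fy=s,interpolation=cv2.INTER_CUBIC)[:,:,::-1].copy()
for p,c in((k,(0,0,255)),(k+AX*.028,(0,255,255)),(TIP,(0,255,0))):
    q=(proj("scene",p)+.5-[x0,y0])*s;cv2.circle(im,tuple(int(v) for v in q),3,c,-1)
for t in np.arange(0,2*np.pi,.15):
    q=(proj("scene",k+.018*(UX*np.cos(t)+UY*np.sin(t)))+.5-[x0,y0])*s;cv2.circle(im,tuple(int(v) for v in q),1,(0,0,255),-1)
cv2.imwrite("pics/hov.png",im)
E
```

```text
clock: 9.62
tool_pos: [0.6171, -0.0065, 0.0988]
orientation: [169.4, -10.5, 34.7]
ft_force: [-0.5, 1.0, -0.1]
gripper_width: 0.0324
grasp_force: 59.8
row [-0.14, 0.23, 0.12] [-0.1, -0.0, 0.1]
```

View pics/hov.png

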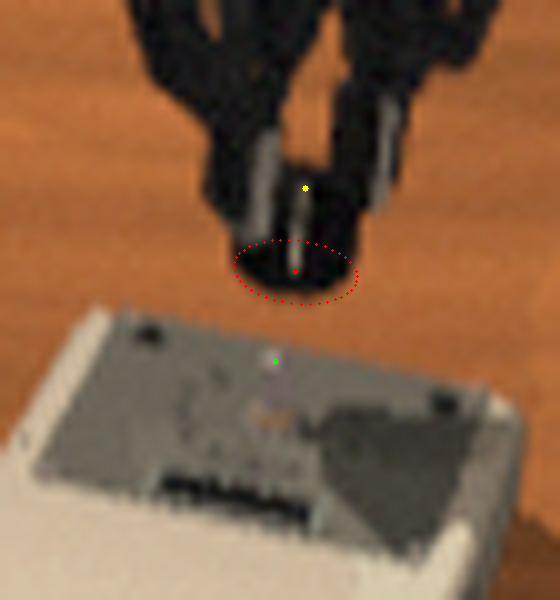

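Run:
```python
from h import *
a=np.mean([cams.get_image("scene").astype(float) for _ in range(3)],0)
P,R=pose();k=P-.0132*R.apply([0,0,1])
for v in range(177,192): print(v,a[v,268:288].mean(1).astype(int))
for th in(-30,-15,0,15,30):
    t=np.radians(th);d=UX*np.cos(t)+UY*np.sin(t)
    print(th,[proj("scene",k+.018*d+h*AX).round(1).tolist() for h in(0,.014,.028)])
```

```text
177 [85 20 17 22 22 52 94 77 28 22 25 25 20 23 18 16 20 40 98 48]
178 [72 23 20 22 27 58 93 79 23 23 83 22 17 16 13 19 18 38 99 61]
179 [66 28 19 22 22 62 94 70 18 32 97 19 10 16 17 13 13 49 98 86]
180 [85 44 17 23 23 66 99 49 19 38 66 16  7 14 10 14 14 78 94 99]
181 [104  87  41  22  25  78  99  43  17  39  52  17  15  15  13  13  59 102
  99 103]
182 [103 105  85  53  58  83 101  43  11  54  58  23  15  14  13  12  82 105
 107 107]
183 [107 106 106  79  62  74  79  30  16  68  70  14  15  10  11  17  98 106
 106 108]
184 [111 111 112  76  35  44  33  10   9  84  56  16  13  12   9  29 108 109
 109 109]
185 [113 115 114  65  17  15   6  13  14  95  44  18  16  14  16  35 109 112
 113 113]
186 [116 115 114  64  10   7  11  11  16  96  33   8  15  11  16  38 113 114
 115 114]
187 [115 113 113  94  48  15  17  12  11  66  17  14   9  13  17  69 115 117
 114 114]
188 [112 112 114 114  92  63  30  18  16  15  17  18  10  26  62 103 114 116
 116 114]
189 [111 110 110 109 110  96  81  77  62  61  45  59  61  83  98 112 114 112
 112 112]
190 [109 109 110 110 110 109 109 109  99  99  89  96  98 110 111 108 110 110
 109 108]
191 [111 111 108 111 109 109 110 109 109 111 110 110 109 111 109 109 109 110
 111 110]
-30 [[272.9, 188.7], [273.4, 184.5], [273.8, 180.3]]
-15 [[274.2, 189.3], [274.7, 185.1], [275.2, 180.9]]
0 [[275.7, 189.7], [276.2, 185.5], [276.7, 181.3]]
15 [[277.4, 189.9], [277.9, 185.8], [278.4, 181.5]]
30 [[279.0, 189.9], [279.5, 185.7], [280.0, 181.5]]
```

The hover picture shows the knob over the spindle, its underside about (277,187) px and the spindle tip about (275,195). The stripe on the knob's side puts the pointer about 10° anticlockwise of up-slope. I'll correct that and come down to the touch.

```bash
sed -i 's/np.radians(40)/np.radians(50)/g' h.py
cat >> h.py <<'E'
def st():
    # knob underside relative to nominal tip, in panel axes (mm), force along the axis, turn
    o=monitor.get_obs();P,R=pose();d=P-.0132*R.apply([0,0,1])-TIP;f=o["ft_force"]
    p=R.apply(PT);print("t",o["clock"],"up %.2f left %.2f h %.2f mm"%(d@UX*1e3,d@UY*1e3,d@AX*1e3),"F up %.1f left %.1f ax %.1f"%(f@UX,f@UY,f@AX),"turn %.1f"%np.degrees(np.arctan2(p@UY,p@UX)),"w",round(o["gripper_width"]*1e3,1))
E
python3 -c "
from h import *
st();delta(tcp(.003),fit())"
```

```text
t 9.875 up -0.68 left 2.54 h 31.20 mm F up -0.2 left -0.5 ax -0.4 turn 10.1 w 32.4
row [-0.13, 0.23, 2.82] [-0.1, -0.0, 10.1]
```

```bash
python3 -m creep '[-0.13,0.23,1.4,-0.1,0,10,-0.13,0.23,2.4,-0.1,0,10,-0.13,0.23,2.8,-0.1,0,10,-0.13,0.23,2.8,-0.1,0,10]' >/dev/null; python3 -c "
from h import *
st()"
python3 -m creep '[0,0,0.1,0,0,0,0,0,0.2,0,0,0]' | grep force; python3 -c "
from h import *
st()"
python3 -m creep '[0,0,0.1,0,0,0,0,0,0.2,0,0,0]' | grep force; python3 -c "
from h import *
st()"
```

```text
t 10.375 up -0.21 left -0.66 h 2.67 mm F up -0.8 left -0.2 ax -1.2 turn 0.2 w 32.3
ft_force: [0.2, -0.2, -0.8]
grasp_force: 59.8
t 10.625 up 0.12 left -0.76 h 1.09 mm F up 0.0 left -0.2 ax -0.8 turn 0.0 w 32.2
ft_force: [-1.8, 0.3, 2.2]
grasp_force: 60.1
t 10.875 up 0.05 left -0.80 h -1.00 mm F up -1.2 left -0.1 ax 2.6 turn 0.0 w 32.1
```

Contact came at h≈-0.7 mm, so the height model is right. I'll see whether the moment tells where it touches.

```bash
python3 -m creep '[0,0,0.1,0,0,0,0,0,0.1,0,0,0]' | grep ft_force
python3 - <<'E'
from h import *
st();F=[];M=[]
for i in range(8):
    cams.get_image("scene");o=monitor.get_obs();F.append(o["ft_force"]);M.append(o["wrist_torque"])
for X in(F,M):
    X=np.array(X)@np.column_stack([UX,UY,AX]);print(X.mean(0).round(4),X.std(0).round(4))
st()
E
```

```text
ft_force: [-0.8, -0.2, 4.1]
t 11.125 up 0.08 left -0.79 h -2.01 mm F up 0.3 left -0.4 ax 4.1 turn 0.0 w 32.6
[-0.207  -0.2554  4.2661] [0.4193 0.4774 0.4755]
[-0.0142  0.1838  0.0081] [0.0298 0.036  0.0259]
t 11.525 up -0.03 left -0.80 h -2.14 mm F up 0.2 left 0.2 ax 3.9 turn 0.0 w 32.6
```

```bash
cat >> h.py <<'E'
def ft(n=6):
    F=[];M=[]
    for i in range(n):
        cams.camera_model("scene");cams.get_image("scene");o=monitor.get_obs();F.append(o["ft_force"]);M.append(o["wrist_torque"])
    B=np.column_stack([UX,UY,AX]);print("F",(np.array(F)@B).mean(0).round(2),"M",(np.array(M)@B).mean(0).round(3))
E
python3 -m creep '[0,0,-0.3,0,0,0,0,0,-0.3,0,0,0,0,0,-0.3,0,0,0]' | grep ft_force; python3 -c "
from h import *
st();ft(8)"
```

```text
ft_force: [-0.5, 0.1, -0.2]
t 11.9 up -0.33 left -0.85 h 0.56 mm F up -0.6 left 0.0 ax -0.1 turn 0.0 w 32.2
F [-0.11  0.16 -0.09] M [-0.007  0.148 -0.009]
```

```bash
python3 -c "
from h import *
P,R=pose();print('up',R.inv().apply(UX).round(3),'left',R.inv().apply(UY).round(3))"
python3 - <<'E'
from h import *
# overlay of tip candidates on the first top picture: predicted nut outline vs nut pixels
B=np.load("B.npz")
for n in("top","scene"):
    print(n,"tip",proj(n,TIP).round(2),"nut top",proj(n,TIP-.019*AX).round(2),"d/up",(proj(n,TIP+.003*UX)-proj(n,TIP)).round(2),"d/left",(proj(n,TIP+.003*UY)-proj(n,TIP)).round(2))
    u,v=proj(n,TIP).round().astype(int);v+=4*(n=="scene");S=B[n][v-6:v+7,u-6:u+7];print(u-6,v-6);print((S[...,0]-S[...,1]).astype(int));print(S.mean(2).astype(int))
E
```

```text
up [ 0.818  0.575 -0.001] left [ 0.575 -0.818 -0.   ]
top tip [226.68 171.11] nut top [227.21 170.92] d/up [ 0.19 -0.91] d/left [-0.9  -0.19]
221 165
[[ 4  5  5  5  5  5  4  6  6  6  5  5  7]
 [ 7  5  6  5  5  5  5  5  5  4  4  4  4]
 [ 6  5  4  5  4  7  5  4  6  5  5  5  5]
 [ 5  5  4  5  4  4  8  5  5  5  6  4  5]
 [ 5  5  3  6 11 15 21 19 10  5  6  4  5]
 [ 5  5  5  9 16 18 18 23 14  6  5  6  6]
 [ 7  6  6  7 12 14 16 14 14  8  4  6  6]
 [ 7  6  5  5 10 16 15 16 15  6  5  4  5]
 [ 5  7  5  6 11 14 14  8  7  5  5  4  5]
 [ 5  6  5  4  4  5  5  6  3  5  6  6  5]
 [ 5  6  5  5  3  5  4  5  6  4  6  5  7]
 [ 7  6  6  7  5  4  5  6  6  5  5  6  6]
 [ 5  4  6  5  6  6  6  5  4  5  6  5  6]]
[[ 86  75  89  89  91  89  90  90  89  90  86  67  89]
 [ 90  90  90  91  91  91  91  90  92  90  92  90  91]
 [ 90  92  90  90  90  89  90  90  91  89  90  90  86]
 [ 91  90  90  91  92  92 102  99  92  89  89  88  88]
 [ 91  91  90  93 108 106 116 116 110  90  89  90  92]
 [ 89  85  56  58  76  90 130 111 128  90  92  90  91]
 [ 90  86  53  64  93 109 121 100 118 100  90  90  89]
 [ 88  89  88  86 
[... 971 characters left out ...]
94  96  95 105 105 101 103 106 106 106]
 [ 92  92  93  93  94 110 121 117 104  95 100 100 102]
 [ 85  93  93  93  94 110 116 113 100  95  92  93  93]
 [ 75  78  94  93  93  92  95  96  91  93  92  92  93]
 [ 84  77  93  93  91  94  95  95  94  93  94  93  93]
 [ 92  93  94  93  95  95  95  95  93  93  92  93  95]
 [ 93  94  94  97 108 100  89  89  86  94  92  93  92]
 [ 92  93  93 105 107 103  95  91  80  76  94  93  92]
 [ 92  92  94 102 104  93 100  89  77  52  75  92  94]
 [ 93  92  94  92 104  90 101  85  84  74  76  93  94]
 [ 78  94  92  94  93  91  97  91  92  93  93  94  92]
 [ 78  92  93  92  86  92  93  95  94  92  94  85  92]
 [ 94  95  94  84  76  92  95  86  78  94  92  75  93]]
```

The chroma centroid of the nut in top is (227.1,171.0), matching the model. In scene the knob's edge was 0.8 px high, so the knob probably sits 2–4 mm down-slope of the spindle. I'll sweep up-slope with light spring contact, watching for the force to drop.

```bash
S='python3 -c "from h import *;st()"'
python3 -m creep '[0.069,-0.1,0.25,0,0,0,0.069,-0.1,0.25,0,0,0]' >/dev/null; eval $S
python3 -m creep '[0.08,0.06,0,0,0,0]' >/dev/null; eval $S
python3 -m creep '[0.08,0.06,0,0,0,0]' >/dev/null; eval $S
python3 -m creep '[0.08,0.06,0,0,0,0]' >/dev/null; eval $S
python3 -m creep '[0.08,0.06,0,0,0,0]' >/dev/null; eval $S
python3 -m creep '[0.08,0.06,0,0,0,0]' >/dev/null; eval $S
```

```text
t 12.55 up 0.04 left 0.47 h -1.65 mm F up -0.6 left -0.4 ax 3.0 turn 0.0 w 32.4
t 12.675 up 0.80 left 0.49 h -1.63 mm F up -3.5 left -0.1 ax 2.9 turn 0.0 w 32.1
t 12.8 up 1.51 left 0.53 h -1.84 mm F up -5.0 left 2.3 ax 1.7 turn 0.0 w 32.5
t 12.925 up 1.96 left 0.77 h -2.33 mm F up -6.5 left 5.4 ax 0.4 turn 0.0 w 32.2
t 13.05 up 2.53 left 0.93 h -2.45 mm F up -9.2 left 7.0 ax 2.8 turn 0.0 w 32.3
t 13.175 up 3.00 left 1.05 h -2.66 mm F up -14.1 left 8.9 ax 2.2 turn 0.0 w 32.3
```

The axial force fell and the side force grew, so the bore has caught the spindle. I'll relax the side load and push on.

```bash
S='python3 -c "from h import *;st()"'
python3 -m creep '[-0.1,-0.21,0,0,0,0,-0.1,-0.21,0,0,0,0]' >/dev/null; eval $S
python3 -m creep '[0,0,0.1,0,0,0,0,0,0.1,0,0,0]' >/dev/null; eval $S
python3 -m creep '[0,0,0.1,0,0,0,0,0,0.1,0,0,0]' >/dev/null; eval $S
```

```text
t 13.425 up 2.08 left 1.50 h -2.32 mm F up -5.9 left 2.3 ax -2.8 turn 0.0 w 32.5
t 13.675 up 2.38 left 1.58 h -2.93 mm F up -6.9 left 3.6 ax 3.0 turn 0.0 w 32.1
t 13.925 up 2.45 left 1.62 h -3.79 mm F up -7.5 left 2.2 ax 3.5 turn 0.0 w 32.3
```

```bash
S='python3 -c "from h import *;st()"'
python3 -m creep '[-0.06,-0.11,0,0,0,0,-0.06,-0.11,0,0,0,0]' >/dev/null; eval $S
python3 -m creep '[0,0,0.1,0,0,0,0,0,0.2,0,0,0]' >/dev/null; eval $S
python3 -m creep '[0,0,0,0,0,-5,0,0,0,0,0,-10]' >/dev/null; eval $S
python3 -m creep '[0,0,0,0,0,10,0,0,0,0,0,20]' >/dev/null; eval $S
```

```text
t 14.175 up 1.88 left 1.85 h -3.59 mm F up -3.5 left 0.4 ax 2.1 turn 0.0 w 32.4
t 14.425 up 1.93 left 1.88 h -5.62 mm F up -3.1 left 0.2 ax 2.7 turn 0.0 w 31.9
t 14.675 up 1.60 left 1.95 h -5.95 mm F up -3.4 left 0.4 ax 0.2 turn 10.2 w 32.1
t 14.925 up 1.67 left 1.74 h -6.00 mm F up -1.4 left -1.3 ax 0.4 turn -10.3 w 32.4
```

It's sliding on: h = -6 mm with almost no axial force. I'll keep going down.

```bash
S='python3 -c "from h import *;st()"'
python3 -m creep '[0,0,0.1,0,0,-5,0,0,0.3,0,0,-10,0,0,0.4,0,0,-10]' >/dev/null; eval $S
python3 -m creep '[-0.04,-0.03,0.2,0,0,0,-0.04,-0.03,0.3,0,0,0]' >/dev/null; eval $S
python3 -m creep '[0,0,0.1,0,0,0,0,0,0.2,0,0,0]' >/dev/null; eval $S
```

```text
t 15.3 up 1.65 left 1.89 h -9.93 mm F up -3.6 left 0.7 ax 1.5 turn -0.0 w 32.4
t 15.55 up 1.34 left 1.95 h -12.83 mm F up -1.2 left 0.8 ax 0.4 turn -0.1 w 31.9
t 15.8 up 1.34 left 1.98 h -14.67 mm F up -2.2 left -0.5 ax 3.7 turn -0.0 w 32.4
```

Home at h≈-14.7 mm, where the spring begins. Now press to the stop.

```bash
S='python3 -c "from h import *;st()"'
python3 -m creep '[0,0,0.1,0,0,0,0,0,0.2,0,0,0,0,0,0.3,0,0,0,0,0,0.3,0,0,0]' >/dev/null; eval $S
python3 -m creep '[0,0,0.1,0,0,0,0,0,0.1,0,0,0]' >/dev/null; eval $S
python3 -m creep '[0,0,0.05,0,0,0,0,0,0.05,0,0,0]' >/dev/null; eval $S
```

```text
t 16.3 up 1.42 left 2.00 h -17.39 mm F up -2.3 left -1.0 ax 7.3 turn 0.0 w 32.4
t 16.55 up 1.71 left 2.05 h -17.69 mm F up -6.1 left -1.4 ax 16.2 turn 0.0 w 31.9
t 16.8 up 1.83 left 2.14 h -17.83 mm F up -8.7 left 0.0 ax 20.9 turn 0.0 w 32.1
```

```bash
S='python3 -c "from h import *;st()"'
python3 -m creep '[-0.04,-0.03,0,0,0,0,-0.04,-0.03,0,0,0,0]' >/dev/null; eval $S
python3 -m creep '[-0.02,-0.02,0.05,0,0,0,-0.02,-0.02,0.05,0,0,0]' >/dev/null; eval $S
python3 - <<'E'
from h import *
a=cams.get_image("scene");P,R=pose();k=P-.0132*R.apply([0,0,1])
x0,y0=248,170;s=10
im=cv2.resize(a[y0:y0+60,x0:x0+56],None,fx=s,fy=s,interpolation=cv2.INTER_CUBIC)[:,:,::-1].copy()
for dp,c in((0,(0,0,255)),):
  for t in np.arange(-1.4,1.5,.3):
    q=(proj("scene",k+.018*(UX*np.cos(t)+UY*np.sin(t)))+.5-[x0,y0])*s;cv2.circle(im,tuple(int(v) for v in q),1,c,-1)
cv2.imwrite("pics/press.png",im)
E
```

```text
t 17.05 up 1.69 left 2.10 h -17.75 mm F up -6.3 left -1.1 ax 19.5 turn 0.0 w 32.1
t 17.3 up 1.71 left 2.15 h -17.88 mm F up -6.6 left -1.4 ax 22.5 turn 0.0 w 31.9
```

View pics/press.png

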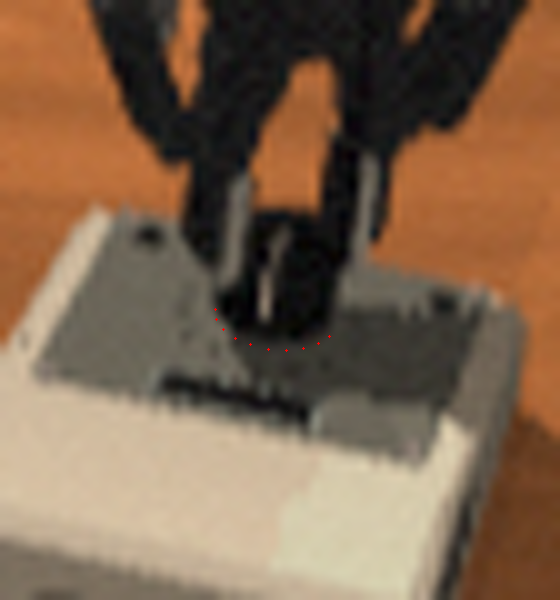

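The knob sits low over the panel at about (276,202) px with its stripe facing up-slope. The force rises steeply at the stop (22 N, well above 9 N). I'll hold briefly, check, and hand in.

```bash
python3 -m creep '[0,0,0,0,0,0,0,0,0,0,0,0,0,0,0,0,0,0,0,0,0,0,0,0]'; python3 -c "
from h import *
st();print(bot.job_done())"
```

```text
clock: 17.85
tool_pos: [0.6319, -0.0093, 0.0524]
orientation: [171.2, -12.3, 24.6]
ft_force: [-11.6, 0.7, 19.3]
gripper_width: 0.0321
grasp_force: 62.5
t 17.85 up 1.70 left 2.14 h -17.91 mm F up -6.1 left -1.6 ax 21.6 turn 0.0 w 32.1
the job is handed in; nothing more can be done
None
```

The black knob is on the D spindle with the flats matched and is held pressed in at its stop with about 22 N; the job was handed in at 17.9 s, with no verdict returned. The jar, bur block, stone and turntable were not touched.

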